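# Free the jammed wing caps and reset the hinge jig

## Task

Get the hinge drilling jig ready for the next wardrobe door. Work every jammed wing cap off its sprung spindle by twisting it to and fro with only a light upward pull, never yanking it so that the spindle is drawn well up out of the plate, and put all the caps in the clear tray. Then turn the adjuster knob until the pointer stands at the line of the marker clip, and leave the other things on the table where they are.

Things in the scene. Friction and masses are not known exactly. Their poses are not given: they have to be found in the camera images.
- jig: hinge drilling jig, fixed: aluminium plate 200 mm (own x) by 340 mm (own y), 22 mm thick, origin at the centre of its underside, z up. Four upright sprung spindles stand at (x, y) = (-45, 110), (45, 110), (-45, 15), (45, 15) mm; adjuster knob at (0, -85) mm; pointer scale along its x at y = -152 mm; a grey fence 12 mm wide and 38 mm high over the table runs along its +x edge
- tray: loose clear plastic tray lifted off the organiser: 200 mm (own x) by 150 mm (own y) outside, 40 mm high, walls and floor 4 mm, about 450 g; origin at the centre of its underside
- cap0: grey plastic wing cap, 70 g (may be absent): 12-sided socket 40 mm across, 30 mm tall, open below; 6 mm crown 42 mm round; on it a flat wing 66 mm long (own x), 20 mm thick (own y), from 36 to 66 mm above the origin. Origin: centre of the socket's lower rim, z up through the wing. Starts jammed fully home on its spindle, origin 32 mm over the table, wing within 0.4 rad of the jig's x
- cap1: wing cap, same as cap0, may be absent. All caps: 30 mm bore, grips the spindle by friction over the first 12 mm of lift and is clear of it after 20 mm. Pulled straight up without turning it holds with 13 to 19 N and drags the spindle up with it
- cap2: wing cap, same as cap0, may be absent. All caps: turns either way without stop against about 0.25 N m; while it turns it creeps up under a light pull of a few newtons: 1 to 1.5 mm of lift per 0.8 rad of turning is easy; to and fro over 0.8 rad is enough
- cap3: wing cap, same as cap0, may be absent
- spindle0 (a joint): height in m by which the sprung spindle that carries cap0 has been drawn up out of its bush: 0 home, 0.020 at the stop; steel pin 23 mm across and 20 mm tall over a 46 mm collar 10 mm thick on the plate, cannot turn; the spring takes about 1.5 N to start and then 1.25 N per mm. Drawn up by 8 mm or more it counts as yanked
- spindle1 (a joint): height in m by which the sprung spindle that carries cap1 has been drawn up out of its bush: 0 home, 0.020 at the stop; steel pin 23 mm across and 20 mm tall over a 46 mm collar 10 mm thick on the plate, cannot turn; the spring takes about 1.5 N to start and then 1.25 N per mm
- spindle2 (a joint): height in m by which the sprung spindle that carries cap2 has been drawn up out of its bush: 0 home, 0.020 at the stop; steel pin 23 mm across and 20 mm tall over a 46 mm collar 10 mm thick on the plate, cannot turn; the spring takes about 1.5 N to start and then 1.25 N per mm
- spindle3 (a joint): height in m by which the sprung spindle that carries cap3 has been drawn up out of its bush: 0 home, 0.020 at the stop; steel pin 23 mm across and 20 mm tall over a 46 mm collar 10 mm thick on the plate, cannot turn; the spring takes about 1.5 N to start and then 1.25 N per mm
- adjuster (a joint): adjuster knob angle in rad, grows as it turns clockwise seen from above, 0 to 7; stiff enough (0.04 N m) to stay where it is left
- adjuster_grip (a point): centre of the adjuster knob's bar grip, on the knob's axis, 59 mm over the table and 7 mm below the bar's top; the bar is 57 mm long along this point's x (it turns with the knob), 14 mm thick along its y, 32 mm tall, on a round black disc 60 mm across
- pointer_tip (a point): tip of the small dark steel pointer that runs along the white scale; driven by the knob, it moves 10 mm along the jig's +x per rad of clockwise knob turn, over 70 mm. Axes parallel to the jig's
- mark_line (a point): the dark line on top of the steel marker clip (18 mm wide, set on the scale, in a different place each time) that the pointer tip must point at, with the same position along the jig's x; the tip then ends about 4 mm from it across the scale. Axes parallel to the jig's
- screwdriver: yellow-handled screwdriver, 200 mm, lying on the table; not part of the job
- bit_case: green plastic bit case 70 x 120 x 30 mm; not part of the job
- hinge: steel hinge, open flat, 80 x 76 mm, 12 mm thick at the knuckle; not part of the job

How it is judged (in metres and radians):
On the way, in this order (a step that is already met when the one before it is completed fails the run):
1. every cap is off its spindle and in the tray (x of cap0 in the frame of tray between -0.096 and 0.096 m and y of cap0 in the frame of tray between -0.071 and 0.071 m and z of cap0 in the frame of tray between -0.005 and 0.075 m and x of cap1 in the frame of tray between -0.096 and 0.096 m and y of cap1 in the frame of tray between -0.071 and 0.071 m and z of cap1 in the frame of tray between -0.005 and 0.075 m and x of cap2 in the frame of tray between -0.096 and 0.096 m and y of cap2 in the frame of tray between -0.071 and 0.071 m and z of cap2 in the frame of tray between -0.005 and 0.075 m and x of cap3 in the frame of tray between -0.096 and 0.096 m and y of cap3 in the frame of tray between -0.071 and 0.071 m and z of cap3 in the frame of tray between -0.005 and 0.075 m), for 0.2 s.
2. the pointer stands at the mark (x of pointer_tip in the frame of mark_line between -0.003 and 0.003 m), for 0.2 s.
At the end, for the whole second after the job is handed in: Every cap's origin lies inside the tray's walls and less than 75 mm above its underside, at rest; the tray stands flat on the table; the pointer tip is within 3 mm of the mark line along the scale (all of step 1 and all of step 2 and linear speed of each of cap0, cap1, cap2, cap3 below 0.02 m/s and angle between tray's own z axis and vertical below 0.1 rad and height (world z) of tray below 0.01 m); the robot touches nothing.
It fails at once if a spindle is yanked: drawn up 8 mm or more (value of joint any of spindle0, spindle1, spindle2, spindle3 above 0.008 m).
It fails at once if the screwdriver, bit case or hinge is shifted by more than 40 mm (distance of any of screwdriver, bit_case, hinge from where it was at the start of the episode above 0.04 m).
Of cap0, cap1, cap2, cap3 only 2 to 3 are there at a start; the rules pass over those that are not, and their reading is None.
At some moment in a run one of tray may be knocked a few centimetres aside while the robot is not near it.
Once in a run the grip may slacken for a moment while it holds something.
It also fails if it takes over 210 s, if anything falls off the work surface, if the arm or the gripper's body presses on something with over 40 N, if the wrist force passes 120 N, or if a joint passes its speed limit or range.

## Robot

A 6-joint arm with a two-finger parallel gripper is mounted at the origin on the work surface. World frame = base frame: x ahead of the robot, y to its left, z up, the work surface at z = 0. Lengths are in mm, angles in rad, forces in N, time in s.
With the tool pointing down it reaches from about 400 to 925 mm from the base axis. Payload 3.4 kg.
Tool frame: the origin (TCP) lies at the very end of the fingers, on their centre line; the grasp point (between the pads) lies 19 mm behind it; z points along the fingers, y is the direction in which the jaws open and shut (so a half turn about z gives the same grasp; the last joint's range is limited). The gripper opens to 85 mm and grips with 20 to 120 N. Pads are 22 mm wide; open, the fingers measure 114 mm over their backs; the gripper's body (76 mm by 85 mm) begins 54 mm behind the grasp point. The pads swing forward as they close: fully open they stand 13 mm farther back than shut.
Start: joints at [-1.308, 0.307, 1.506, -0, 1.328, -0.073], TCP at [189.453, -542.898, 231.305] pointing down, gripper open.
Joint ranges: [-3.12, 3.12], [-1.05, 2.28], [0.14, 2.33], [-1.42, 4.57], [0.1, 2.73], [-2.68, 2.68]. Speed limits (rad/s): [2.57, 2.57, 3.14, 3.14, 3.14, 3.14].

## Interface

Orientations are given as a rotation vector (axis times angle).
In Python, from cell import monitor, eyes, order gives the robot as it stands. The module is installed in compiled form; this text tells all that it offers.
- The arm moves only by the shell command python3 -m handwheel 'ROWS' [OPENING] [FORCE]. ROWS is JSON, a list of rows, each an object with "slide": the shift along the tool's x, y, z in mm, a list of three; "spin": the turn about the tool's z in degrees. A call has 1 to 8 rows; each row shifts and turns the commanded pose from where the row before left it, along the tool's axes as they then stand; what a row does not reach is not made up. A row lasts 1/10 s, in which the tool goes at most 50 mm and 8.59 degrees, less where a joint would pass 70% of its speed; a pose out of reach is approached as far as the arm can. A call is refused whole if a number of a shift passes 50 or a number of a turn 8.59, either way. A call with a gripper value outside its range is refused whole. OPENING is the opening, from 0 (shut) to 1 (fully open), set as the call begins (- or left out, the last holds). The fingers move at their own pace and stop on an object; FORCE is the grip in N (left out, the last holds). Time passes only in rows, so rows that do not move let the fingers close. It gives the time, the measured TCP pose, the force and the opening at its end, in the units of the state.
- monitor.read_state(): the state, without advancing time (a new reading comes with each control period).
- eyes.read_camera(name): name is "scene" or "top"; returns the picture (400x640x3 uint8, red, green, blue); there is no depth.
- eyes.get_calibration(name): a dict with "K" (3x3 intrinsics, pixels), "extrinsics" (4x4, takes a point from camera to world coordinates). Camera axes: x right, y down, z forward; pixel columns grow to the right and rows downward; lengths in mm; the calibration is good to about 2 mm. A picture is of the moment at which its call begins. get_calibration takes no time and is no camera call.
- order.hand_in(): hands the job in, once; it reports no verdict.
The state is a dict: "clock": time; "joint_positions": joint angles; "joint_vel": joint speeds; "tau": joint torques, N m; "ee_pos": TCP position; "ee_rot": TCP orientation; "contact_force": force on the tool from outside, world axes, zero at the start; "wrist_torque": the same for the moment, N m; "width": finger opening in mm.
Only numpy, scipy, OpenCV 4.12 (cv2) and the standard library are available. Lean on these libraries where they do the work, as an engineer would, in place of code of your own. Each camera call takes 0.05 s, during which the arm holds its last target. There are 200 camera calls.

## Working session

There is one attempt and no reset: what is moved stays moved. The work goes in short steps, Python scripts to look and compute and a shell command to move; the robot and the scene stay as the last step left them, time stands still between calls to the robot, and variables do not carry over. Pictures are saved under pics/ and viewed, about 12 in all and at most 16, crops included, and the job is handed in when it is done.

```bash
mkdir -p pics; cat > h.py <<'E'
import cv2, numpy as np
from cell import monitor, eyes, order
from scipy.spatial.transform import Rotation as R
def shot(cam,name):
    im=eyes.read_camera(cam)[:,:,::-1].copy(); cv2.imwrite(f'pics/{name}.png',im); return im
def ray(cam,px,z):
    c=eyes.get_calibration(cam); K=np.array(c['K']); T=np.array(c['extrinsics'])
    p=np.atleast_2d(px).astype(float)
    d=np.c_[p,np.ones(len(p))]@np.linalg.inv(K).T@T[:3,:3].T; o=T[:3,3]
    return o+d*((z-o[2])/d[:,2])[:,None]
def proj(cam,P):
    c=eyes.get_calibration(cam); K=np.array(c['K']); T=np.linalg.inv(np.array(c['extrinsics']))
    q=(np.atleast_2d(P)@T[:3,:3].T+T[:3,3])@K.T; return q[:,:2]/q[:,2:]
def st():
    s=monitor.read_state(); print({k:np.round(s[k],3).tolist() for k in s if k not in('joint_vel','tau')}); return s
E
python3 - <<'E'
from h import *
s=st()
print(R.from_rotvec(s['ee_rot']).as_matrix().round(3))
for c in('scene','top'):
    shot(c,c+'0'); k=eyes.get_calibration(c); print(np.array(k['K']).round(1).tolist(),np.array(k['extrinsics']).round(3).tolist())
E
```

```text
{'clock': 0.0, 'joint_positions': [-1.308, 0.308, 1.508, 0.0, 1.328, -0.073], 'ee_pos': [189.297, -542.195, 230.358], 'ee_rot': [-3.095, -0.525, 0.0], 'contact_force': [0.09, -0.693, -0.139], 'wrist_torque': [-0.03, 0.071, -0.01], 'width': 85.332}
[[ 0.944  0.33  -0.001]
 [ 0.33  -0.944  0.002]
 [ 0.    -0.002 -1.   ]]
[[406.1, 0.0, 319.6], [0.0, 406.1, 201.2], [0.0, 0.0, 1.0]] [[0.724, 0.485, -0.49, 1081.62], [0.689, -0.504, 0.52, -440.53], [0.006, -0.715, -0.699, 685.241], [0.0, 0.0, 0.0, 1.0]]
[[428.4, 0.0, 327.8], [0.0, 428.4, 199.7], [0.0, 0.0, 1.0]] [[-0.014, -0.992, 0.127, 521.859], [-1.0, 0.014, 0.001, 14.769], [-0.002, -0.127, -0.992, 1128.645], [0.0, 0.0, 0.0, 1.0]]
```

View pics/top0.png

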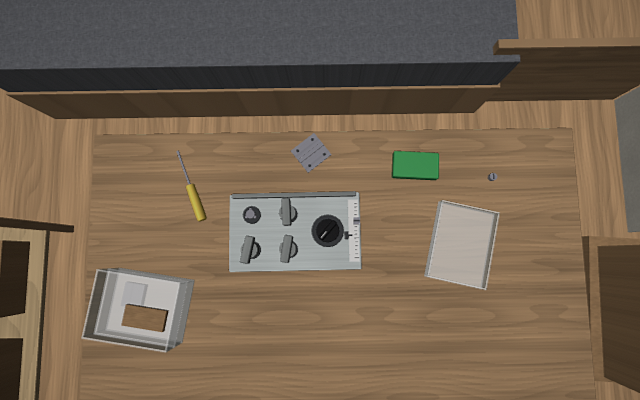

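View pics/scene0.png

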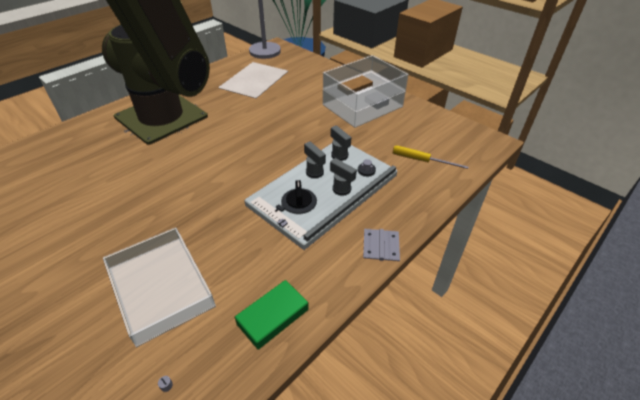

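The top view shows the jig with its fence upward (world +x), caps at about (249,249), (288,211) and (288,248), and a bare spindle at (252,215). The knob is at (327,231), the clip near (356,221), and the tray around (462,245). The scene view agrees: three caps and one bare spindle.

```bash
python3 - <<'E'
from h import *
im=cv2.imread('pics/top0.png')
cv2.imwrite('pics/crop1.png',cv2.resize(im[180:285,220:370],None,fx=5,fy=5,interpolation=cv2.INTER_CUBIC))
sc=cv2.imread('pics/scene0.png')
cv2.imwrite('pics/crop2.png',cv2.resize(sc[120:250,240:400],None,fx=5,fy=4.6,interpolation=cv2.INTER_CUBIC))
hsv=cv2.cvtColor(im,cv2.COLOR_BGR2HSV)
for (y,x) in [(245,462),(260,320),(255,340),(200,462),(300,462),(249,250),(248,270)]: print((y,x),hsv[y,x])
# low-saturation blobs
m=((hsv[:,:,1]<45)&(hsv[:,:,2]>110)).astype('uint8'); m[:130]=0
for c in cv2.findContours(m,0,2)[0]:
    if cv2.contourArea(c)>1500: 
        r=cv2.minAreaRect(c); b=cv2.boxPoints(r); print(cv2.contourArea(c),b.round(1).tolist()); print('z22',ray('top',b,22)[:,:2].round(0).tolist(),'z0',ray('top',b,4)[:,:2].round(0).tolist(),'z40',ray('top',b,40)[:,:2].round(0).tolist())
E
```

```text
(245, 462) [ 15  23 178]
(260, 320) [ 84   8 166]
(255, 340) [ 83   6 164]
(200, 462) [ 15 101 139]
(300, 462) [ 15 103 129]
(249, 250) [75  7 72]
(248, 270) [ 75   6 170]
7084.0 [[81.4000015258789, 337.8999938964844], [93.9000015258789, 262.79998779296875], [193.10000610351562, 279.3999938964844], [180.60000610351562, 354.3999938964844]]
z22 [[323.0, 638.0], [509.0, 616.0], [464.0, 361.0], [280.0, 388.0]] z0 [[320.0, 648.0], [509.0, 626.0], [463.0, 367.0], [276.0, 394.0]] z40 [[326.0, 627.0], [509.0, 607.0], [465.0, 355.0], [284.0, 382.0]]
4801.0 [[423.29998779296875, 277.3999938964844], [438.3999938964844, 198.89999389648438], [500.6000061035156, 210.8000030517578], [485.6000061035156, 289.29998779296875]]
z22 [[460.0, -225.0], [661.0, -272.0], [627.0, -432.0], [428.0, -381.0]] z0 [[459.0, -229.0], [663.0, -277.0], [629.0, -440.0], [427.0, -388.0]] z40 [[461.0, -221.0], [659.0, -268.0], [626.0, -425.0], [430.0, -375.0]]
9482.0 [[227.39999389648438, 193.6999969482422], [359.1000061035156, 190.89999389648438], [360.70001220703125, 268.79998779296875], [229.0, 271.5]]
z22 [[683.0, 277.0], [685.0, -67.0], [484.0, -66.0], [482.0, 270.0]] z0 [[685.0, 282.0], [688.0, -68.0], [484.0, -67.0], [481.0, 274.0]] z40 [[680.0, 273.0], [682.0, -65.0], [485.0, -65.0], [483.0, 266.0]]
```

View pics/crop1.png

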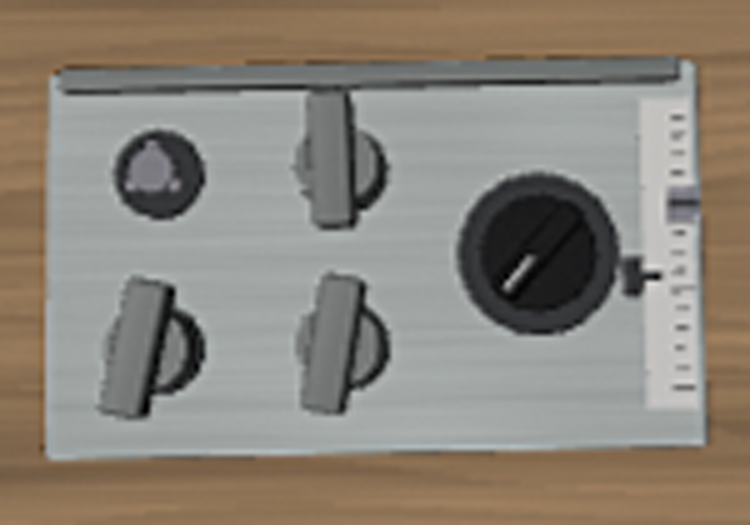

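View pics/crop2.png

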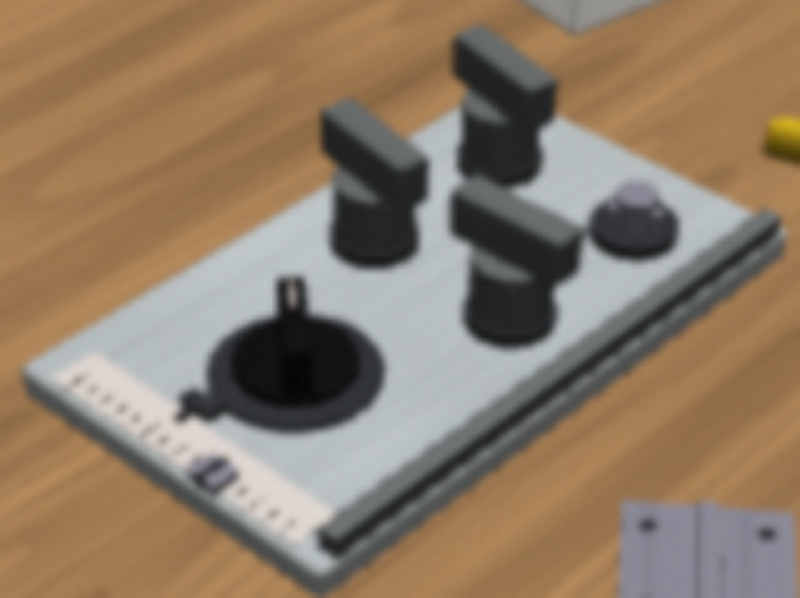

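```bash
python3 - <<'E'
from h import *
im=cv2.imread('pics/top0.png')
f=lambda pts:(np.array(pts,float)+.5)/5-.5+[220,180]
pl=ray('top',f([(47,458),(706,443)]),22); print('plate lower edge',pl.round(1).tolist())
e=pl[0]-pl[1]; yaw=np.arctan2(e[1],e[0])-np.pi/2; print('yaw',yaw, np.linalg.norm(e))
Rz=R.from_euler('z',yaw).as_matrix(); O=pl.mean(0)+Rz@[100,0,0]; print('O',O)
g=im.astype(float).max(2)
big=cv2.resize(im[180:285,220:370],None,fx=5,fy=5,interpolation=cv2.INTER_CUBIC).max(2)
for n,(x,y) in dict(A=(45,15),B=(-45,15),C=(-45,110)).items():
    w=O+Rz@[x,y,0]
    c=dict(A=(331,159),B=(335,343),C=(137,348))[n]
    m=((big>85)&(big<138)).astype('uint8'); k=np.zeros_like(m); cv2.circle(k,c,72,1,-1)
    if n=='A': k[:88]=0
    m=cv2.morphologyEx(m&k,cv2.MORPH_OPEN,np.ones((25,25)))
    cc=max(cv2.findContours(m,0,2)[0],key=cv2.contourArea); b=cv2.boxPoints(cv2.minAreaRect(cc))
    P=ray('top',f(b),98); ed=[P[1]-P[0],P[2]-P[1]]; ed=sorted(ed,key=np.linalg.norm)
    L=ed[1]; L=L*np.sign(L[0])
    print(n,'expect',w[:2].round(1),'wing c',P.mean(0)[:2].round(1),'dims',[round(np.linalg.norm(q),1) for q in ed],'ang',np.degrees(np.arctan2(L[1],L[0])).round(1))
w=lambda p,z:Rz.T@(ray('top',f([p]),z)[0]-O)
print('jig frame: spindle',w((155,165),52),'knob disc',w((539,255),37),'mark',w((683,204),30),'tip',w((660,276),28))
print('proj TCP',proj('top',[189,-542,230]),proj('scene',[189,-542,230]))
# knob bar white end
print('bar',w((519,273),66),'axis world',(O+Rz@[0,-85,0]).round(1), 'tray c z4', )
t=ray('top',[[423.3,277.4],[438.4,198.9],[500.6,210.8],[485.6,289.3]],20);print('tray',t.mean(0))
E
```

```text
plate lower edge [[482.8, 270.0, 22.0], [485.6, -66.3, 22.0]]
yaw 0.008379644661361096 336.3447593509662
O [584.20632682 102.68559989  22.        ]
A expect [629.1 118.1] wing c [627.2 121.6] dims [np.float64(24.3), np.float64(62.7)] ang -0.2
B expect [539.1 117.3] wing c [538.9 121.1] dims [np.float64(24.6), np.float64(66.5)] ang -9.4
C expect [538.3 212.3] wing c [537.9 214.5] dims [np.float64(22.0), np.float64(66.5)] ang -12.0
jig frame: spindle [ 45.88098231 107.65657096  30.        ] knob disc [ -3.08214648 -85.15569908  15.        ] mark [  21.79182499 -159.69671679    8.        ] tip [ -14.74423603 -146.89978177    6.        ]
proj TCP [[612.19738167 419.64256082]] [[-95.89504724 168.59861421]]
bar [-13.34995183 -75.11712165  44.        ] axis world [584.9  17.7  22. ] tray c z4
tray [ 544.30607446 -328.28699665   20.        ]
```

```bash
python3 -m handwheel '[{"slide":[0,0,0],"spin":6.5},{"slide":[0,0,0],"spin":6.5},{"slide":[0,0,0],"spin":6.3}]' 0.6 50
python3 -m handwheel '[{"slide":[32.5,-30,0],"spin":0},{"slide":[32.5,-30,0],"spin":0},{"slide":[32.5,-30,0],"spin":0},{"slide":[32.5,-30,0],"spin":0},{"slide":[32.5,-30,0],"spin":0},{"slide":[32.5,-30,0],"spin":0},{"slide":[32.5,-30,0],"spin":0},{"slide":[32.5,-30,0],"spin":0}]'
python3 -m handwheel '[{"slide":[7,-40,0],"spin":0},{"slide":[7,-40,0],"spin":0},{"slide":[7,-40,0],"spin":0},{"slide":[7,-40,0],"spin":0},{"slide":[7,-40,0],"spin":0},{"slide":[7,-40,0],"spin":0},{"slide":[7,-40,0],"spin":0},{"slide":[7,-40,0],"spin":0}]'
python3 -m handwheel '[{"slide":[8,-40,0],"spin":0},{"slide":[8,-40,0],"spin":0},{"slide":[8,-40,0],"spin":0},{"slide":[8,-40,0],"spin":0},{"slide":[0,-37,0],"spin":4},{"slide":[0,0,0],"spin":8},{"slide":[0,0,0],"spin":0},{"slide":[0,0,0],"spin":0}]'
python3 - <<'E'
from h import *
s=st(); print(R.from_rotvec(s['ee_rot']).as_matrix().round(3)); 
E
```

```text
clock: 0.4
ee_pos: [189.3, -542.4, 230.7]
ee_rot: [-3.14, 0.009, 0.001]
contact_force: [-1.0, -0.5, 0.5]
width: 51.4
clock: 1.2
ee_pos: [450.6, -301.6, 231.0]
ee_rot: [-3.141, 0.002, 0.001]
contact_force: [0.1, -0.9, 1.1]
width: 51.2
clock: 2.0
ee_pos: [505.8, 18.4, 231.0]
ee_rot: [3.142, -0.002, -0.001]
contact_force: [1.0, -1.3, 0.4]
width: 51.0
clock: 2.8
ee_pos: [537.8, 213.4, 230.8]
ee_rot: [3.124, -0.325, -0.002]
contact_force: [0.2, -0.3, 1.0]
width: 51.1
{'clock': 2.8, 'joint_positions': [0.305, 0.313, 1.499, -0.0, 1.331, 2.083], 'ee_pos': [537.827, 213.444, 230.832], 'ee_rot': [3.124, -0.325, -0.002], 'contact_force': [0.208, -0.339, 0.998], 'wrist_torque': [0.037, -0.059, 0.003], 'width': 51.057}
[[ 0.979 -0.206 -0.001]
 [-0.206 -0.979 -0.001]
 [-0.001  0.001 -1.   ]]
```

```bash
python3 -m handwheel '[{"slide":[0,0,30],"spin":0},{"slide":[0,0,30],"spin":0},{"slide":[0,0,30],"spin":0},{"slide":[0,0,25],"spin":0},{"slide":[0,0,15],"spin":0},{"slide":[0,0,10],"spin":0},{"slide":[0,0,5],"spin":0},{"slide":[0,0,0],"spin":0}]'
python3 -m handwheel '[{"slide":[0,0,5],"spin":0},{"slide":[0,0,5],"spin":0},{"slide":[0,0,4],"spin":0},{"slide":[0,0,0],"spin":0}]'
python3 -m handwheel '[{"slide":[0,0,0],"spin":0},{"slide":[0,0,0],"spin":0},{"slide":[0,0,0],"spin":0},{"slide":[0,0,0],"spin":0},{"slide":[0,0,0],"spin":0},{"slide":[0,0,0],"spin":0}]' 0 50
python3 -c "from h import *;st()"
```

```text
clock: 3.6
ee_pos: [538.3, 213.2, 86.1]
ee_rot: [3.124, -0.33, -0.001]
contact_force: [-0.4, 0.4, 0.2]
width: 51.2
clock: 4.0
ee_pos: [537.8, 213.7, 71.9]
ee_rot: [3.124, -0.33, -0.001]
contact_force: [0.2, 0.2, 0.4]
width: 51.0
clock: 4.6
ee_pos: [538.3, 213.5, 72.7]
ee_rot: [3.124, -0.33, 0.0]
contact_force: [-1.3, -1.8, 4.7]
width: 19.1
{'clock': 4.6, 'joint_positions': [0.305, 0.472, 1.695, -0.0, 0.975, 2.086], 'ee_pos': [538.281, 213.493, 72.681], 'ee_rot': [3.124, -0.33, 0.0], 'contact_force': [-1.281, -1.772, 4.726], 'wrist_torque': [-0.413, 0.161, -0.014], 'width': 19.098}
```

```bash
python3 -m handwheel '[{"slide":[0,0,-0.5],"spin":-8},{"slide":[0,0,-0.3],"spin":-8},{"slide":[0,0,-0.3],"spin":-8},{"slide":[0,0,-0.3],"spin":-8},{"slide":[0,0,-0.3],"spin":-8}]'
python3 -c "from h import *;st()"
python3 -m handwheel '[{"slide":[0,0,-0.3],"spin":8},{"slide":[0,0,-0.3],"spin":8},{"slide":[0,0,-0.3],"spin":8},{"slide":[0,0,-0.3],"spin":8},{"slide":[0,0,-0.3],"spin":8}]'
python3 -c "from h import *;st();shot('scene','s1')"
```

```text
clock: 5.1
ee_pos: [537.9, 214.1, 73.2]
ee_rot: [-3.046, -0.765, 0.001]
contact_force: [-0.5, -0.5, -2.8]
width: 19.2
{'clock': 5.1, 'joint_positions': [0.305, 0.471, 1.694, 0.001, 0.977, 1.383], 'ee_pos': [537.908, 214.111, 73.21], 'ee_rot': [-3.046, -0.765, 0.001], 'contact_force': [-0.496, -0.472, -2.759], 'wrist_torque': [-0.004, -0.111, -0.226], 'width': 19.216}
clock: 5.6
ee_pos: [538.0, 213.8, 74.5]
ee_rot: [3.123, -0.338, -0.001]
contact_force: [1.9, -1.3, -4.8]
width: 18.8
{'clock': 5.6, 'joint_positions': [0.305, 0.47, 1.692, 0.0, 0.98, 2.092], 'ee_pos': [537.966, 213.835, 74.471], 'ee_rot': [3.123, -0.338, -0.001], 'contact_force': [1.886, -1.262, -4.814], 'wrist_torque': [-0.195, -0.362, 0.132], 'width': 18.784}
```

```bash
for i in 1 2; do python3 -m handwheel '[{"slide":[0,0,-0.25],"spin":-8},{"slide":[0,0,-0.25],"spin":-8},{"slide":[0,0,-0.25],"spin":-8},{"slide":[0,0,-0.25],"spin":-8},{"slide":[0,0,-0.25],"spin":-8}]'
python3 -m handwheel '[{"slide":[0,0,-0.25],"spin":8},{"slide":[0,0,-0.25],"spin":8},{"slide":[0,0,-0.25],"spin":8},{"slide":[0,0,-0.25],"spin":8},{"slide":[0,0,-0.25],"spin":8}]'; done | grep -v rot
python3 -c "from h import *;st()"
```

```text
clock: 6.15
ee_pos: [537.9, 214.1, 75.9]
contact_force: [-0.3, 0.1, -3.9]
width: 19.1
clock: 6.65
ee_pos: [537.9, 213.9, 77.2]
contact_force: [0.9, -1.8, -4.0]
width: 19.2
clock: 7.15
ee_pos: [537.9, 214.1, 78.4]
contact_force: [-0.1, 0.8, -3.9]
width: 19.2
clock: 7.65
ee_pos: [538.0, 213.8, 79.7]
contact_force: [2.5, -1.5, -3.7]
width: 19.3
{'clock': 7.65, 'joint_positions': [0.305, 0.463, 1.687, 0.0, 0.992, 2.089], 'ee_pos': [537.961, 213.839, 79.693], 'ee_rot': [3.124, -0.334, -0.001], 'contact_force': [2.464, -1.469, -3.674], 'wrist_torque': [-0.201, -0.259, 0.161], 'width': 19.283}
```

```bash
for i in 1 2 3; do python3 -m handwheel '[{"slide":[0,0,-0.28],"spin":-8},{"slide":[0,0,-0.28],"spin":-8},{"slide":[0,0,-0.28],"spin":-8},{"slide":[0,0,-0.28],"spin":-8},{"slide":[0,0,-0.28],"spin":-8}]'
python3 -m handwheel '[{"slide":[0,0,-0.28],"spin":8},{"slide":[0,0,-0.28],"spin":8},{"slide":[0,0,-0.28],"spin":8},{"slide":[0,0,-0.28],"spin":8},{"slide":[0,0,-0.28],"spin":8}]'; done | grep -v rot
python3 -c "from h import *;st()"
```

```text
clock: 8.15
ee_pos: [537.9, 214.1, 81.0]
contact_force: [0.2, 0.5, -4.1]
width: 19.2
clock: 8.65
ee_pos: [537.9, 213.8, 82.5]
contact_force: [1.8, -1.5, -4.1]
width: 19.3
clock: 9.15
ee_pos: [537.8, 214.1, 83.8]
contact_force: [0.3, 0.5, -4.4]
width: 19.2
clock: 9.65
ee_pos: [538.2, 213.6, 85.4]
contact_force: [0.8, -1.6, -0.7]
width: 19.0
clock: 10.15
ee_pos: [538.2, 214.2, 87.3]
contact_force: [0.9, 0.9, -0.7]
width: 19.4
clock: 10.65
ee_pos: [538.2, 214.2, 88.6]
contact_force: [1.3, -0.2, -0.8]
width: 19.5
{'clock': 10.65, 'joint_positions': [0.305, 0.453, 1.678, 0.001, 1.011, 2.089], 'ee_pos': [538.225, 214.153, 88.635], 'ee_rot': [-3.123, 0.335, 0.0], 'contact_force': [1.346, -0.176, -0.767], 'wrist_torque': [0.008, 0.007, -0.022], 'width': 19.493}
```

```bash
python3 -m handwheel '[{"slide":[0,0,-3],"spin":0},{"slide":[0,0,-8],"spin":0},{"slide":[0,0,-20],"spin":0},{"slide":[0,0,-30],"spin":0},{"slide":[0,0,-30],"spin":0},{"slide":[0,0,-30],"spin":0},{"slide":[0,0,-20],"spin":0},{"slide":[0,0,0],"spin":0}]'
cat > tray.py <<'E'
from h import *
im=shot('top','t_last'); s=st()
hsv=cv2.cvtColor(im,cv2.COLOR_BGR2HSV)
m=((hsv[:,:,1]<60)&(hsv[:,:,2]>100)).astype('uint8'); m[:130]=0; m[:,:385]=0; m[:,580:]=0
m=cv2.morphologyEx(m,cv2.MORPH_CLOSE,np.ones((9,9)))
c=max(cv2.findContours(m,0,2)[0],key=cv2.contourArea); b=cv2.boxPoints(cv2.minAreaRect(cv2.convexHull(c)))
P=ray('top',b,20); C=P.mean(0); e=[P[1]-P[0],P[2]-P[1]]; e.sort(key=np.linalg.norm)
a=np.arctan2(*(e[1]*np.sign(e[1][0]))[1::-1]); u=np.array([np.cos(a),np.sin(a)])
print('tray',C.round(1),'ang',np.degrees(a).round(1),[np.linalg.norm(q).round(0) for q in e],'spots -58,0,58:',[(C[:2]+u*k).round(0).tolist() for k in(-58,0,58)])
Rm=R.from_rotvec(s['ee_rot']).as_matrix(); print('tool yaw',np.degrees(np.arctan2(Rm[1,0],Rm[0,0])).round(1))
E
python3 tray.py
```

```text
clock: 11.45
ee_pos: [540.5, 214.6, 234.1]
ee_rot: [-3.121, 0.325, -0.012]
contact_force: [0.3, -0.7, -0.1]
width: 19.0
{'clock': 11.5, 'joint_positions': [0.305, 0.311, 1.498, 0.0, 1.328, 2.084], 'ee_pos': [539.27, 214.15, 231.797], 'ee_rot': [-3.123, 0.326, -0.006], 'contact_force': [-0.075, 0.251, -1.445], 'wrist_torque': [0.014, 0.008, -0.0], 'width': 19.014}
tray [ 544.  -328.6   20. ] ang -13.4 [np.float64(165.0), np.float64(208.0)] spots -58,0,58: [[488.0, -315.0], [544.0, -329.0], [600.0, -342.0]]
tool yaw -11.9
```

View pics/t_last.png

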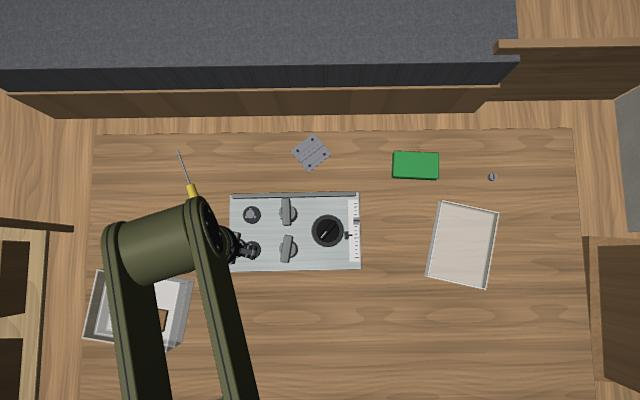

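```bash
(python3 -m handwheel '[{"slide":[0,0,0],"spin":-6},{"slide":[0,0,0],"spin":-6},{"slide":[-4,40,0],"spin":0},{"slide":[-4,40,0],"spin":0},{"slide":[-4,40,0],"spin":0},{"slide":[-4,40,0],"spin":0},{"slide":[-4,40,0],"spin":0},{"slide":[-4,40,0],"spin":0}]' - 60
python3 -m handwheel '[{"slide":[-4,40,0],"spin":0},{"slide":[-4,40,0],"spin":0},{"slide":[-4,40,0],"spin":0},{"slide":[-4,40,0],"spin":0},{"slide":[-4,40,0],"spin":0},{"slide":[-4,40,0],"spin":0},{"slide":[-3,49,0],"spin":0},{"slide":[0,0,0],"spin":-8.5}]'
python3 -m handwheel '[{"slide":[0,0,0],"spin":-8.5},{"slide":[0,0,0],"spin":-8.5},{"slide":[0,0,0],"spin":-8.5},{"slide":[0,0,0],"spin":-8.5},{"slide":[0,0,0],"spin":-8.5},{"slide":[0,0,0],"spin":-8.5},{"slide":[0,0,0],"spin":-8.5},{"slide":[0,0,0],"spin":-8.5}]')|grep -v rot
python3 tray.py
```

```text
clock: 12.3
ee_pos: [512.4, -27.5, 228.1]
contact_force: [0.8, 0.2, -0.6]
width: 19.1
clock: 13.1
ee_pos: [485.7, -321.1, 227.8]
contact_force: [0.2, 0.8, -0.5]
width: 18.8
clock: 13.9
ee_pos: [485.7, -314.4, 227.8]
contact_force: [-1.3, -1.0, -0.7]
width: 19.1
{'clock': 13.95, 'joint_positions': [-0.648, 0.316, 1.501, 0.0, 1.328, -0.424], 'ee_pos': [485.713, -314.416, 227.815], 'ee_rot': [-2.452, -1.958, 0.001], 'contact_force': [-0.267, -0.199, -0.81], 'wrist_torque': [0.018, -0.005, -0.048], 'width': 18.99}
tray [ 542.8 -334.6   20. ] ang -13.5 [np.float64(177.0), np.float64(208.0)] spots -58,0,58: [[486.0, -321.0], [543.0, -335.0], [599.0, -348.0]]
tool yaw 77.2
```

View pics/t_last.png

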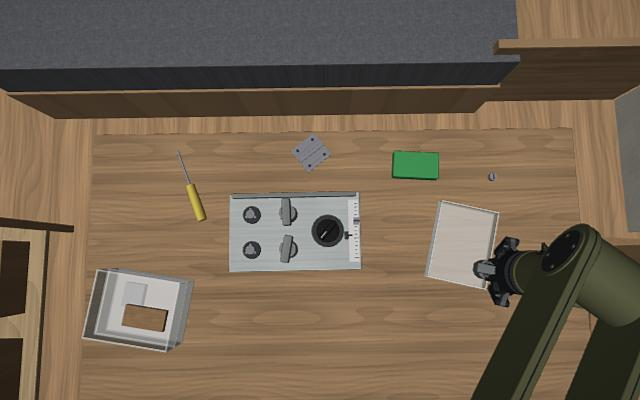

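The cap is in the grip over the tray's near end (about pixel (482,269)), and the tray has not moved. I'm lowering it now.

```bash
(python3 -m handwheel '[{"slide":[0,0,30],"spin":0},{"slide":[0,0,35],"spin":0},{"slide":[0,0,35],"spin":0},{"slide":[0,0,30],"spin":0},{"slide":[0,0,20],"spin":0},{"slide":[0,0,15],"spin":0},{"slide":[0,0,5],"spin":0},{"slide":[0,0,0],"spin":0}]'
python3 -m handwheel '[{"slide":[0,0,4],"spin":0},{"slide":[0,0,4],"spin":0},{"slide":[0,0,3],"spin":0},{"slide":[0,0,0],"spin":0}]')|grep -v rot
```

```text
clock: 14.75
ee_pos: [485.6, -314.4, 58.3]
contact_force: [-0.3, 0.2, -0.4]
width: 18.5
clock: 15.15
ee_pos: [486.6, -315.1, 48.9]
contact_force: [0.0, 0.4, -1.0]
width: 18.8
```

```bash
(python3 -m handwheel '[{"slide":[0,0,1],"spin":0},{"slide":[0,0,0],"spin":0}]'
python3 -m handwheel '[{"slide":[0,0,0],"spin":0},{"slide":[0,0,0],"spin":0},{"slide":[0,0,0],"spin":0}]' 0.45
python3 -m handwheel '[{"slide":[0,0,-4],"spin":0},{"slide":[0,0,-10],"spin":0},{"slide":[0,0,-30],"spin":0},{"slide":[0,0,-40],"spin":0},{"slide":[0,0,-40],"spin":0},{"slide":[0,0,-40],"spin":0},{"slide":[0,0,-20],"spin":0},{"slide":[0,0,0],"spin":0}]')|grep -v rot; python3 -c "from h import *
st();im=shot('scene','s2');cv2.imwrite('pics/s2c.png',cv2.resize(im[150:350,60:320],None,fx=3,fy=3))"
```

```text
clock: 15.35
ee_pos: [486.8, -315.3, 48.1]
contact_force: [0.5, -0.6, -0.4]
width: 19.1
clock: 15.65
ee_pos: [486.8, -315.3, 48.1]
contact_force: [0.4, 0.0, -0.2]
width: 38.3
clock: 16.45
ee_pos: [488.8, -316.7, 237.0]
contact_force: [0.1, -0.9, -0.2]
width: 38.4
{'clock': 16.45, 'joint_positions': [-0.648, 0.308, 1.49, 0.0, 1.335, -0.411], 'ee_pos': [488.756, -316.717, 237.04], 'ee_rot': [2.461, 1.938, 0.004], 'contact_force': [0.126, -0.89, -0.186], 'wrist_torque': [-0.008, 0.001, 0.006], 'width': 38.404}
```

View pics/s2c.png

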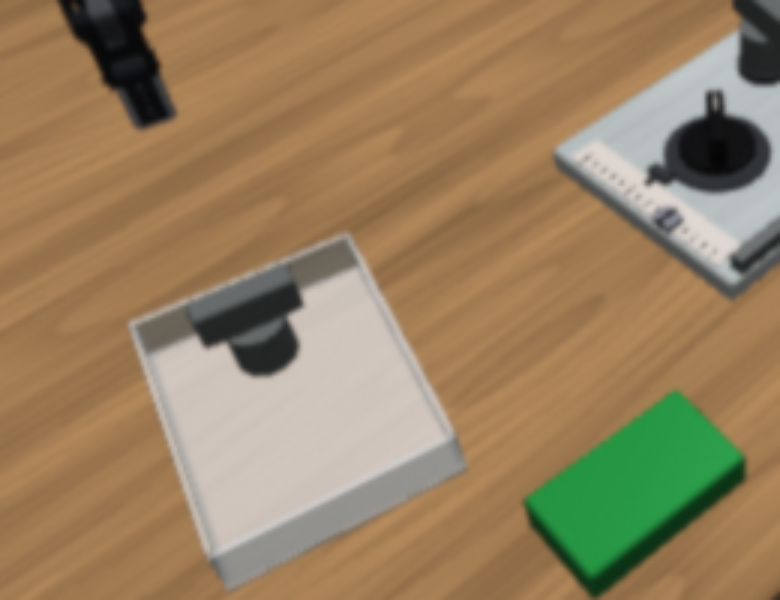

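```bash
(python3 -m handwheel '[{"slide":[0,0,0],"spin":8},{"slide":[0,0,0],"spin":8},{"slide":[0,0,0],"spin":8},{"slide":[0,0,0],"spin":8},{"slide":[0,0,0],"spin":8},{"slide":[0,0,0],"spin":8},{"slide":[0,0,0],"spin":8},{"slide":[0,0,0],"spin":8}]' 0.55 50
python3 -m handwheel '[{"slide":[0,0,0],"spin":7},{"slide":[0,0,0],"spin":6},{"slide":[5,-40,0],"spin":0},{"slide":[5,-40,0],"spin":0},{"slide":[5,-40,0],"spin":0},{"slide":[5,-40,0],"spin":0},{"slide":[5,-40,0],"spin":0},{"slide":[5,-40,0],"spin":0}]'
python3 -m handwheel '[{"slide":[5,-40,0],"spin":0},{"slide":[5,-40,0],"spin":0},{"slide":[5,-40,0],"spin":0},{"slide":[5,-40,0],"spin":0},{"slide":[2,-34,0],"spin":4.5},{"slide":[0,0,0],"spin":5},{"slide":[0,0,0],"spin":0},{"slide":[0,0,0],"spin":0}]')|grep -v rot; python3 tray.py
```

```text
clock: 17.3
ee_pos: [485.6, -314.4, 229.9]
contact_force: [0.4, -0.3, -0.0]
width: 47.0
clock: 18.1
ee_pos: [517.7, -73.7, 230.2]
contact_force: [0.4, 0.6, 0.4]
width: 47.1
clock: 18.9
ee_pos: [541.9, 118.0, 230.6]
contact_force: [0.7, 0.3, 0.7]
width: 47.0
{'clock': 18.95, 'joint_positions': [0.138, 0.28, 1.547, -0.0, 1.316, 1.883], 'ee_pos': [542.201, 117.669, 230.898], 'ee_rot': [3.129, -0.273, -0.003], 'contact_force': [0.095, -0.243, -1.062], 'wrist_torque': [0.024, -0.024, 0.041], 'width': 46.926}
tray [ 544.  -328.6   20. ] ang -13.5 [np.float64(165.0), np.float64(208.0)] spots -58,0,58: [[488.0, -315.0], [544.0, -329.0], [600.0, -342.0]]
tool yaw -10.0
```

```bash
(python3 -m handwheel '[{"slide":[-3.2,-0.8,30],"spin":0},{"slide":[0,0,30],"spin":0},{"slide":[0,0,30],"spin":0},{"slide":[0,0,25],"spin":0},{"slide":[0,0,15],"spin":0},{"slide":[0,0,10],"spin":0},{"slide":[0,0,5],"spin":0},{"slide":[0,0,0],"spin":0}]'
python3 -m handwheel '[{"slide":[0,0,5],"spin":0},{"slide":[0,0,5],"spin":0},{"slide":[0,0,4],"spin":0},{"slide":[0,0,0],"spin":0}]'
python3 -m handwheel '[{"slide":[0,0,0],"spin":0},{"slide":[0,0,0],"spin":0},{"slide":[0,0,0],"spin":0},{"slide":[0,0,0],"spin":0},{"slide":[0,0,0],"spin":0},{"slide":[0,0,0],"spin":0}]' 0 60
)|grep -v rot; python3 -c "from h import *;st()"
```

```text
clock: 19.75
ee_pos: [539.9, 119.1, 86.6]
contact_force: [-0.3, -0.8, 0.3]
width: 46.6
clock: 20.15
ee_pos: [539.5, 119.6, 72.5]
contact_force: [1.1, -0.0, -0.5]
width: 46.9
clock: 20.75
ee_pos: [539.7, 119.1, 73.3]
contact_force: [-2.1, -2.9, 5.6]
width: 18.9
{'clock': 20.75, 'joint_positions': [0.141, 0.442, 1.752, -0.001, 0.947, 1.888], 'ee_pos': [539.728, 119.114, 73.333], 'ee_rot': [3.129, -0.275, -0.0], 'contact_force': [-2.105, -2.903, 5.618], 'wrist_torque': [-0.597, 0.315, -0.127], 'width': 18.908}
```

Same twist pattern, checked after each cycle.

```bash
(python3 -m handwheel '[{"slide":[0,0,-0.5],"spin":-8},{"slide":[0,0,-0.3],"spin":-8},{"slide":[0,0,-0.3],"spin":-8},{"slide":[0,0,-0.3],"spin":-8},{"slide":[0,0,-0.3],"spin":-8}]'
python3 -m handwheel '[{"slide":[0,0,-0.25],"spin":8},{"slide":[0,0,-0.25],"spin":8},{"slide":[0,0,-0.25],"spin":8},{"slide":[0,0,-0.25],"spin":8},{"slide":[0,0,-0.25],"spin":8}]'
python3 -m handwheel '[{"slide":[0,0,-0.25],"spin":-8},{"slide":[0,0,-0.25],"spin":-8},{"slide":[0,0,-0.25],"spin":-8},{"slide":[0,0,-0.25],"spin":-8},{"slide":[0,0,-0.25],"spin":-8}]'
python3 -m handwheel '[{"slide":[0,0,-0.25],"spin":8},{"slide":[0,0,-0.25],"spin":8},{"slide":[0,0,-0.25],"spin":8},{"slide":[0,0,-0.25],"spin":8},{"slide":[0,0,-0.25],"spin":8}]')
```

```text
clock: 21.25
ee_pos: [539.5, 120.0, 73.9]
ee_rot: [-3.032, -0.818, 0.001]
contact_force: [0.4, 0.1, -3.0]
width: 19.0
clock: 21.75
ee_pos: [540.0, 119.6, 75.1]
ee_rot: [3.129, -0.283, -0.0]
contact_force: [2.0, -1.1, -2.8]
width: 18.3
clock: 22.25
ee_pos: [539.4, 120.0, 76.2]
ee_rot: [-3.032, -0.818, 0.002]
contact_force: [-0.6, 0.7, -3.8]
width: 18.8
clock: 22.75
ee_pos: [539.9, 119.6, 77.5]
ee_rot: [3.129, -0.283, -0.0]
contact_force: [1.2, -1.6, -4.2]
width: 18.9
```

```bash
for i in 1 2; do python3 -m handwheel '[{"slide":[0,0,-0.25],"spin":-8},{"slide":[0,0,-0.25],"spin":-8},{"slide":[0,0,-0.25],"spin":-8},{"slide":[0,0,-0.25],"spin":-8},{"slide":[0,0,-0.25],"spin":-8}]'
python3 -m handwheel '[{"slide":[0,0,-0.25],"spin":8},{"slide":[0,0,-0.25],"spin":8},{"slide":[0,0,-0.25],"spin":8},{"slide":[0,0,-0.25],"spin":8},{"slide":[0,0,-0.25],"spin":8}]'; done
```

```text
clock: 23.25
ee_pos: [539.4, 120.1, 78.7]
ee_rot: [-3.032, -0.818, 0.002]
contact_force: [-0.3, 0.8, -3.3]
width: 19.0
clock: 23.75
ee_pos: [539.9, 119.6, 80.1]
ee_rot: [3.129, -0.283, -0.0]
contact_force: [1.4, -1.4, -4.6]
width: 18.8
clock: 24.25
ee_pos: [539.4, 120.0, 81.2]
ee_rot: [-3.032, -0.818, 0.002]
contact_force: [-0.1, 0.8, -3.4]
width: 18.8
clock: 24.75
ee_pos: [540.0, 119.6, 82.6]
ee_rot: [3.128, -0.283, -0.0]
contact_force: [1.8, -2.3, -4.2]
width: 19.0
```

```bash
for i in 1 2; do python3 -m handwheel '[{"slide":[0,0,-0.28],"spin":-8},{"slide":[0,0,-0.28],"spin":-8},{"slide":[0,0,-0.28],"spin":-8},{"slide":[0,0,-0.28],"spin":-8},{"slide":[0,0,-0.28],"spin":-8}]'
python3 -m handwheel '[{"slide":[0,0,-0.28],"spin":8},{"slide":[0,0,-0.28],"spin":8},{"slide":[0,0,-0.28],"spin":8},{"slide":[0,0,-0.28],"spin":8},{"slide":[0,0,-0.28],"spin":8}]'; done
```

```text
clock: 25.25
ee_pos: [539.4, 120.1, 83.8]
ee_rot: [-3.032, -0.818, 0.002]
contact_force: [-0.2, 0.4, -3.6]
width: 19.2
clock: 25.75
ee_pos: [540.1, 119.4, 85.4]
ee_rot: [3.128, -0.283, 0.0]
contact_force: [0.9, -3.0, -3.7]
width: 18.9
clock: 26.25
ee_pos: [539.8, 120.3, 87.4]
ee_rot: [-3.031, -0.819, -0.0]
contact_force: [0.4, 0.6, 1.0]
width: 19.3
clock: 26.75
ee_pos: [540.1, 120.0, 88.7]
ee_rot: [-3.128, 0.284, -0.0]
contact_force: [0.8, -0.4, -1.1]
width: 18.7
```

```bash
(python3 -m handwheel '[{"slide":[0,0,-3],"spin":0},{"slide":[0,0,-8],"spin":0},{"slide":[0,0,-20],"spin":0},{"slide":[0,0,-30],"spin":0},{"slide":[0,0,-30],"spin":0},{"slide":[0,0,-30],"spin":0},{"slide":[0,0,-20],"spin":0},{"slide":[0,0,0],"spin":5}]'
python3 -m handwheel '[{"slide":[0,0,0],"spin":-8},{"slide":[0,0,0],"spin":-7},{"slide":[0,40,0],"spin":0},{"slide":[0,40,0],"spin":0},{"slide":[0,40,0],"spin":0},{"slide":[0,40,0],"spin":0},{"slide":[0,40,0],"spin":0},{"slide":[0,40,0],"spin":0}]'
python3 -m handwheel '[{"slide":[1,40,0],"spin":0},{"slide":[1,40,0],"spin":0},{"slide":[1,40,0],"spin":0},{"slide":[0,40,0],"spin":0},{"slide":[0,40,0],"spin":0},{"slide":[0,9,0],"spin":-8.5},{"slide":[0,0,0],"spin":-8.5},{"slide":[0,0,0],"spin":-8.5}]'
python3 -m handwheel '[{"slide":[0,0,0],"spin":-8.5},{"slide":[0,0,0],"spin":-8.5},{"slide":[0,0,0],"spin":-8.5},{"slide":[0,0,0],"spin":-8.5},{"slide":[0,0,0],"spin":-8.5},{"slide":[0,0,0],"spin":-8.5},{"slide":[0,0,0],"spin":0},{"slide":[0,0,0],"spin":0}]')|grep -v rot
python3 tray.py
```

```text
clock: 27.55
ee_pos: [542.4, 120.2, 234.4]
contact_force: [-0.2, -0.3, -0.8]
width: 18.9
clock: 28.35
ee_pos: [539.6, -121.8, 230.7]
contact_force: [1.4, 1.5, -0.3]
width: 19.2
clock: 29.15
ee_pos: [542.3, -330.2, 230.2]
contact_force: [-0.4, 0.7, -1.5]
width: 18.8
clock: 29.95
ee_pos: [542.5, -329.3, 230.3]
contact_force: [-0.1, 0.1, -0.9]
width: 18.8
{'clock': 30.0, 'joint_positions': [-0.612, 0.39, 1.378, 0.0, 1.373, -0.374], 'ee_pos': [542.516, -329.334, 230.242], 'ee_rot': [2.47, 1.941, 0.0], 'contact_force': [0.37, -0.423, -1.415], 'wrist_torque': [0.009, 0.014, -0.043], 'width': 18.822}
tray [ 542.8 -333.3   20. ] ang -14.8 [np.float64(178.0), np.float64(205.0)] spots -58,0,58: [[487.0, -319.0], [543.0, -333.0], [599.0, -348.0]]
tool yaw 76.3
```

View pics/t_last.png

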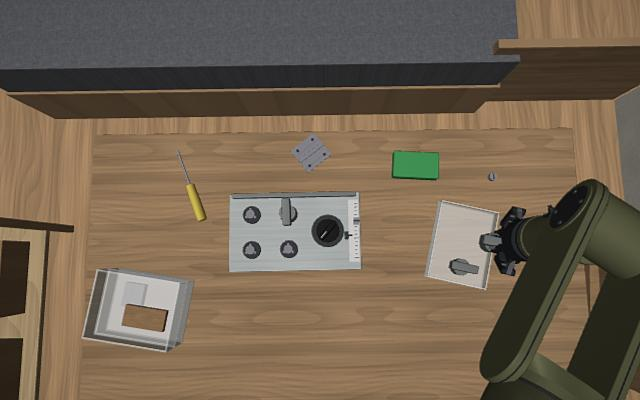

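The second cap is held above the middle of the tray, which has not moved. The first cap stands at about (463,267).

```bash
(python3 -m handwheel '[{"slide":[0,0,30],"spin":0},{"slide":[0,0,35],"spin":0},{"slide":[0,0,35],"spin":0},{"slide":[0,0,30],"spin":0},{"slide":[0,0,20],"spin":0},{"slide":[0,0,15],"spin":0},{"slide":[0,0,5],"spin":0},{"slide":[0,0,0],"spin":0}]'
python3 -m handwheel '[{"slide":[0,0,4],"spin":0},{"slide":[0,0,4],"spin":0},{"slide":[0,0,4],"spin":0},{"slide":[0,0,1],"spin":0},{"slide":[0,0,0],"spin":0}]'
python3 -m handwheel '[{"slide":[0,0,0],"spin":0},{"slide":[0,0,0],"spin":0},{"slide":[0,0,0],"spin":0}]' 0.45
python3 -m handwheel '[{"slide":[0,0,-4],"spin":0},{"slide":[0,0,-10],"spin":0},{"slide":[0,0,-30],"spin":0},{"slide":[0,0,-40],"spin":0},{"slide":[0,0,-40],"spin":0},{"slide":[0,0,-40],"spin":0},{"slide":[0,0,-20],"spin":0},{"slide":[0,0,0],"spin":0}]'
python3 -m handwheel '[{"slide":[0,0,0],"spin":8},{"slide":[0,0,0],"spin":8},{"slide":[0,0,0],"spin":8},{"slide":[0,0,0],"spin":8},{"slide":[0,0,0],"spin":8},{"slide":[0,0,0],"spin":8},{"slide":[0,0,0],"spin":8},{"slide":[0,0,0],"spin":8}]' 0.55 50
python3 -m handwheel '[{"slide":[0,0,0],"spin":6.3},{"slide":[0,0,0],"spin":6},{"slide":[8,-40,0],"spin":0},{"slide":[8,-40,0],"spin":0},{"slide":[8,-40,0],"spin":0},{"slide":[8,-40,0],"spin":0},{"slide":[8,-40,0],"spin":0},{"slide":[8,-40,0],"spin":0}]'
python3 -m handwheel '[{"slide":[8,-40,0],"spin":0},{"slide":[8,-40,0],"spin":0},{"slide":[8,-40,0],"spin":0},{"slide":[8,-40,0],"spin":0},{"slide":[6,-40,0],"spin":0},{"slide":[0,-8,0],"spin":0},{"slide":[0,0,0],"spin":0},{"slide":[0,0,0],"spin":0}]')|grep -v rot; python3 tray.py
```

```text
clock: 30.8
ee_pos: [542.1, -329.2, 59.3]
contact_force: [0.2, -0.4, -0.7]
width: 18.9
clock: 31.3
ee_pos: [542.3, -329.3, 46.9]
contact_force: [-0.0, -1.2, -1.6]
width: 19.0
clock: 31.6
ee_pos: [542.7, -329.6, 47.3]
contact_force: [-0.1, 0.0, -0.1]
width: 38.4
clock: 32.4
ee_pos: [544.6, -330.9, 236.5]
contact_force: [1.3, 0.1, 0.3]
width: 38.3
clock: 33.2
ee_pos: [541.7, -328.8, 229.7]
contact_force: [-0.1, 0.1, 0.1]
width: 47.2
clock: 34.0
ee_pos: [589.0, -87.5, 229.8]
contact_force: [0.4, -0.4, -0.7]
width: 47.0
clock: 34.8
ee_pos: [626.6, 118.0, 230.2]
contact_force: [-0.2, -0.8, 0.1]
width: 47.3
{'clock': 34.85, 'joint_positions': [0.12, 0.395, 1.369, -0.001, 1.379, 1.689], 'ee_pos': [626.799, 117.472, 230.429], 'ee_rot': [3.141, 0.003, -0.002], 'contact_force': [-0.418, 0.037, 0.223], 'wrist_torque': [-0.007, -0.013, -0.016], 'width': 47.013}
tray [ 544.  -328.6   20. ] ang -13.4 [np.float64(165.0), np.float64(208.0)] spots -58,0,58: [[488.0, -315.0], [544.0, -329.0], [600.0, -342.0]]
tool yaw 0.1
```

View pics/t_last.png

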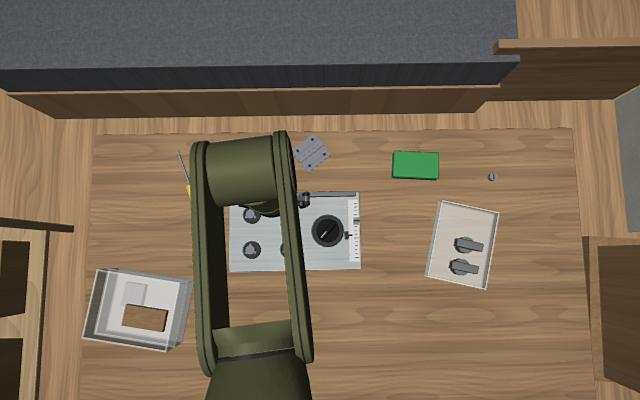

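Two caps now stand in the tray, at about (468,245) and (463,267). Next is the last cap.

```bash
(python3 -m handwheel '[{"slide":[2.8,-2.2,30],"spin":0},{"slide":[0,0,30],"spin":0},{"slide":[0,0,30],"spin":0},{"slide":[0,0,25],"spin":0},{"slide":[0,0,15],"spin":0},{"slide":[0,0,10],"spin":0},{"slide":[0,0,5],"spin":0},{"slide":[0,0,0],"spin":0}]'
python3 -m handwheel '[{"slide":[0,0,5],"spin":0},{"slide":[0,0,5],"spin":0},{"slide":[0,0,3],"spin":0},{"slide":[0,0,0],"spin":0}]'
python3 -m handwheel '[{"slide":[0,0,0],"spin":0},{"slide":[0,0,0],"spin":0},{"slide":[0,0,0],"spin":0},{"slide":[0,0,0],"spin":0},{"slide":[0,0,0],"spin":0},{"slide":[0,0,0],"spin":0}]' 0 60
python3 -m handwheel '[{"slide":[0,0,-0.5],"spin":-8},{"slide":[0,0,-0.3],"spin":-8},{"slide":[0,0,-0.3],"spin":-8},{"slide":[0,0,-0.3],"spin":-8},{"slide":[0,0,-0.3],"spin":-8}]'
python3 -m handwheel '[{"slide":[0,0,-0.25],"spin":8},{"slide":[0,0,-0.25],"spin":8},{"slide":[0,0,-0.25],"spin":8},{"slide":[0,0,-0.25],"spin":8},{"slide":[0,0,-0.25],"spin":8}]')
```

```text
clock: 35.65
ee_pos: [630.1, 120.2, 85.8]
ee_rot: [3.141, 0.002, -0.001]
contact_force: [0.2, -0.7, 0.2]
width: 47.0
clock: 36.05
ee_pos: [629.8, 121.1, 72.6]
ee_rot: [3.141, 0.004, -0.001]
contact_force: [-0.9, -0.4, -0.3]
width: 46.7
clock: 36.65
ee_pos: [630.4, 120.7, 73.5]
ee_rot: [3.141, 0.004, 0.001]
contact_force: [-0.5, -3.0, 4.7]
width: 18.9
clock: 37.15
ee_pos: [629.4, 121.6, 73.7]
ee_rot: [-2.946, -1.085, 0.002]
contact_force: [-0.5, 0.1, -2.1]
width: 19.2
clock: 37.65
ee_pos: [630.3, 121.0, 74.7]
ee_rot: [3.141, -0.003, -0.0]
contact_force: [1.5, -2.7, -4.1]
width: 18.9
```

```bash
for i in 1 2 3; do python3 -m handwheel '[{"slide":[0,0,-0.25],"spin":-8},{"slide":[0,0,-0.25],"spin":-8},{"slide":[0,0,-0.25],"spin":-8},{"slide":[0,0,-0.25],"spin":-8},{"slide":[0,0,-0.25],"spin":-8}]'
python3 -m handwheel '[{"slide":[0,0,-0.25],"spin":8},{"slide":[0,0,-0.25],"spin":8},{"slide":[0,0,-0.25],"spin":8},{"slide":[0,0,-0.25],"spin":8},{"slide":[0,0,-0.25],"spin":8}]'; done
```

```text
clock: 38.15
ee_pos: [629.1, 121.5, 75.8]
ee_rot: [-2.946, -1.085, 0.003]
contact_force: [-0.9, -0.0, -3.5]
width: 18.9
clock: 38.65
ee_pos: [630.2, 120.9, 77.1]
ee_rot: [3.141, -0.003, -0.001]
contact_force: [2.3, -2.5, -3.6]
width: 19.2
clock: 39.15
ee_pos: [629.2, 121.6, 78.2]
ee_rot: [-2.946, -1.085, 0.003]
contact_force: [0.4, 1.2, -3.3]
width: 18.8
clock: 39.65
ee_pos: [630.2, 120.9, 79.6]
ee_rot: [3.141, -0.003, -0.001]
contact_force: [1.8, -2.6, -4.5]
width: 18.8
clock: 40.15
ee_pos: [629.2, 121.6, 80.7]
ee_rot: [-2.946, -1.085, 0.003]
contact_force: [-0.7, -0.2, -3.9]
width: 19.0
clock: 40.65
ee_pos: [630.3, 120.9, 82.1]
ee_rot: [3.141, -0.003, -0.0]
contact_force: [1.7, -3.4, -4.8]
width: 19.0
```

```bash
for i in 1 2; do python3 -m handwheel '[{"slide":[0,0,-0.28],"spin":-8},{"slide":[0,0,-0.28],"spin":-8},{"slide":[0,0,-0.28],"spin":-8},{"slide":[0,0,-0.28],"spin":-8},{"slide":[0,0,-0.28],"spin":-8}]'
python3 -m handwheel '[{"slide":[0,0,-0.28],"spin":8},{"slide":[0,0,-0.28],"spin":8},{"slide":[0,0,-0.28],"spin":8},{"slide":[0,0,-0.28],"spin":8},{"slide":[0,0,-0.28],"spin":8}]'; done
```

```text
clock: 41.15
ee_pos: [629.2, 121.6, 83.3]
ee_rot: [-2.946, -1.085, 0.003]
contact_force: [0.2, 0.7, -3.5]
width: 18.9
clock: 41.65
ee_pos: [630.4, 120.8, 84.9]
ee_rot: [3.141, -0.003, -0.0]
contact_force: [3.2, -2.0, -5.6]
width: 18.9
clock: 42.15
ee_pos: [629.5, 121.7, 86.8]
ee_rot: [-2.946, -1.086, 0.002]
contact_force: [-1.6, 0.9, 0.5]
width: 18.9
clock: 42.65
ee_pos: [630.3, 121.4, 88.5]
ee_rot: [-3.141, 0.005, -0.0]
contact_force: [0.1, -0.2, 0.6]
width: 19.3
```

```bash
(python3 -m handwheel '[{"slide":[0,0,-3],"spin":0},{"slide":[0,0,-8],"spin":0},{"slide":[0,0,-20],"spin":0},{"slide":[0,0,-30],"spin":0},{"slide":[0,0,-30],"spin":0},{"slide":[0,0,-30],"spin":0},{"slide":[0,0,-20],"spin":0},{"slide":[0,0,0],"spin":0}]'
python3 -m handwheel '[{"slide":[-3,40,0],"spin":0},{"slide":[-3,40,0],"spin":0},{"slide":[-3,40,0],"spin":0},{"slide":[-3,40,0],"spin":0},{"slide":[-3,40,0],"spin":0},{"slide":[-3,40,0],"spin":0},{"slide":[-3,40,0],"spin":0},{"slide":[-3,40,0],"spin":0}]'
python3 -m handwheel '[{"slide":[-3,40,0],"spin":0},{"slide":[-3,40,0],"spin":0},{"slide":[0,40,0],"spin":0},{"slide":[0,23,0],"spin":0},{"slide":[0,0,0],"spin":-8.5},{"slide":[0,0,0],"spin":-8.5},{"slide":[0,0,0],"spin":-8.5},{"slide":[0,0,0],"spin":-8.5}]'
python3 -m handwheel '[{"slide":[0,0,0],"spin":-8.5},{"slide":[0,0,0],"spin":-8.5},{"slide":[0,0,0],"spin":-8.5},{"slide":[0,0,0],"spin":-8.5},{"slide":[0,0,0],"spin":-8.5},{"slide":[0,0,0],"spin":0},{"slide":[0,0,0],"spin":0}]')|grep -v rot
python3 tray.py
```

```text
clock: 43.45
ee_pos: [632.4, 121.6, 234.3]
contact_force: [0.3, 0.8, -0.9]
width: 19.1
clock: 44.25
ee_pos: [605.9, -200.1, 228.4]
contact_force: [0.6, 0.9, -0.6]
width: 19.1
clock: 45.05
ee_pos: [601.0, -341.0, 228.7]
contact_force: [-0.6, 1.1, -1.2]
width: 18.9
clock: 45.75
ee_pos: [601.2, -341.3, 229.2]
contact_force: [-0.6, 0.0, -2.0]
width: 19.1
{'clock': 45.8, 'joint_positions': [-0.578, 0.472, 1.242, 0.0, 1.429, -0.342], 'ee_pos': [601.216, -341.447, 229.408], 'ee_rot': [-2.466, -1.945, 0.0], 'contact_force': [-0.993, 0.474, -1.618], 'wrist_torque': [-0.037, -0.027, -0.004], 'width': 18.851}
tray [ 552.6 -333.5   20. ] ang -15.0 [np.float64(174.0), np.float64(224.0)] spots -58,0,58: [[497.0, -318.0], [553.0, -333.0], [609.0, -348.0]]
tool yaw 76.5
```

View pics/t_last.png

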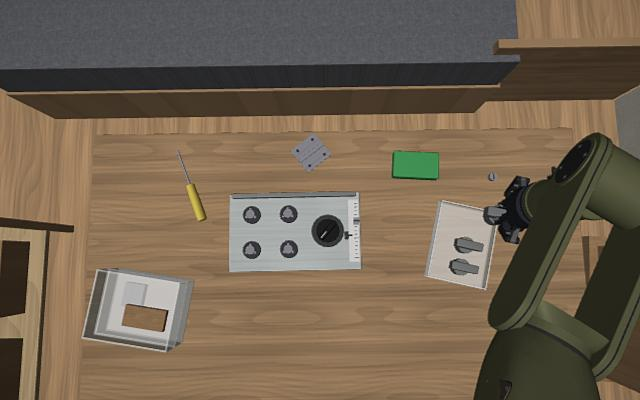

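All four spindles are bare. The last cap is above the tray's far end and the tray has not moved, so I'll place it and re-measure the knob.

```bash
(python3 -m handwheel '[{"slide":[0,0,30],"spin":0},{"slide":[0,0,35],"spin":0},{"slide":[0,0,35],"spin":0},{"slide":[0,0,30],"spin":0},{"slide":[0,0,20],"spin":0},{"slide":[0,0,15],"spin":0},{"slide":[0,0,5],"spin":0},{"slide":[0,0,0],"spin":0}]'
python3 -m handwheel '[{"slide":[0,0,4],"spin":0},{"slide":[0,0,4],"spin":0},{"slide":[0,0,3],"spin":0},{"slide":[0,0,1],"spin":0},{"slide":[0,0,0],"spin":0}]'
python3 -m handwheel '[{"slide":[0,0,0],"spin":0},{"slide":[0,0,0],"spin":0},{"slide":[0,0,0],"spin":0}]' 0.45
python3 -m handwheel '[{"slide":[0,0,-4],"spin":0},{"slide":[0,0,-10],"spin":0},{"slide":[0,0,-30],"spin":0},{"slide":[0,0,-40],"spin":0},{"slide":[0,0,-40],"spin":0},{"slide":[0,0,-40],"spin":0},{"slide":[0,0,-20],"spin":0},{"slide":[0,0,0],"spin":0}]')|grep -v rot
python3 - <<'E'
from h import *
st()
t=shot('top','t5'); s=shot('scene','s5')
a=cv2.resize(t[205:260,305:365],None,fx=7,fy=7,interpolation=cv2.INTER_CUBIC)
b=cv2.resize(s[175:245,245:325],None,fx=4.7,fy=5.5,interpolation=cv2.INTER_CUBIC)
b=cv2.resize(b,(376,385)); cv2.imwrite('pics/k5.png',np.hstack([a,b]))
E
```

```text
clock: 46.6
ee_pos: [601.2, -341.9, 59.5]
contact_force: [-0.4, 0.4, 0.1]
width: 18.8
clock: 47.1
ee_pos: [601.2, -342.0, 48.0]
contact_force: [-0.1, 0.3, -0.7]
width: 19.0
clock: 47.4
ee_pos: [601.5, -342.2, 48.3]
contact_force: [-0.2, 1.3, 0.4]
width: 38.4
clock: 48.2
ee_pos: [603.5, -343.4, 238.1]
contact_force: [0.4, -0.6, -0.5]
width: 38.2
{'clock': 48.2, 'joint_positions': [-0.578, 0.465, 1.232, -0.0, 1.434, -0.345], 'ee_pos': [603.498, -343.418, 238.085], 'ee_rot': [2.457, 1.942, 0.005], 'contact_force': [0.411, -0.596, -0.538], 'wrist_torque': [-0.011, -0.016, -0.003], 'width': 38.223}
```

View pics/k5.png

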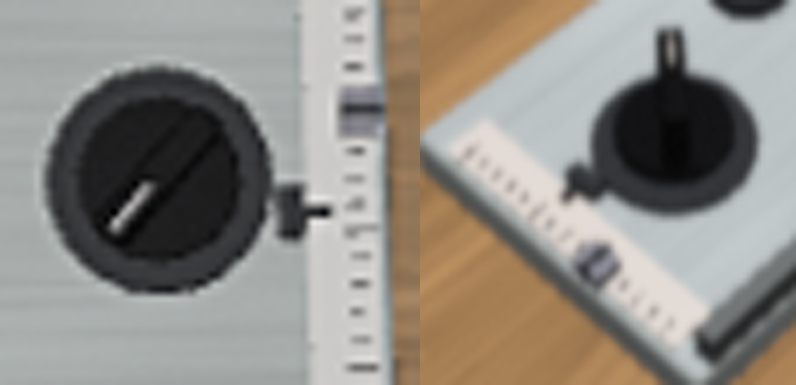

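```bash
python3 - <<'E'
from h import *
f=lambda p:(np.array(p,float)+.5)/7-.5+[305,205]
jx=np.array([np.cos(.0084),np.sin(.0084)])
for z in(26,30): 
  m=ray('top',f((362,108)),z)[0];t=ray('top',f((331,211)),z)[0]; print(z,m,t,(m-t)[:2]@jx)
print(ray('top',f([(362,367),(357,313),(355,150),(353,67)]),24).round(1).tolist())
for z in (62,66): b=ray('top',f([(118,228),(152,183)]),z); d=b[1]-b[0]; print('white mark',b.round(1).tolist(),np.degrees(np.arctan2(d[1],d[0])))
b=ray('top',f([(112,236),(214,130)]),66); d=b[1]-b[0]; print('bar',b.round(1),b.mean(0),np.linalg.norm(d),np.degrees(np.arctan2(d[1],d[0])))
print('disc',ray('top',f((158,180)),34))
im=cv2.imread('pics/t5.png'); g=im[205:260,305:365].max(2); print(g[0:55,44:56])
E
```

```text
26 [608.6768099  -57.32786203  26.        ] [570.99238183 -45.10469     26.        ] 37.58042513102472
30 [608.36186573 -57.06632048  30.        ] [570.81414322 -44.88748972  30.        ] 37.44409685895973
[[514.1, -55.3, 24.0], [533.7, -53.9, 24.0], [593.4, -54.5, 24.0], [624.1, -54.5, 24.0]]
white mark [[564.5, 32.5, 62.0], [580.2, 20.2, 62.0]] -37.9039230552107
white mark [[564.3, 32.4, 66.0], [580.0, 20.2, 66.0]] -37.903923055210754
bar [[561.5  34.6  66. ]
 [598.5  -2.1  66. ]] [579.98595852  16.26563625  66.        ] 52.034778904392496 -44.747718136082625
disc [[582.81336539  18.15962072  34.        ]]
[[205 203 203 203 206 209 211 212 204 178 128 149]
 [205 204 203 204 206 172 160 159 193 182 118 139]
 [205 203 203 203 207 162 145 188 210 181 119 147]
 [206 204 203 204 205 200 199 207 212 181 122 149]
 [205 203 203 203 204 208 209 208 212 180 124 150]
 [205 203 202 203 206 169 156 156 201 180 128 149]
 [205 204 203 203 205 199 197 197 209 182 130 139]
 [206 204 202 203 203 206 207 207 210 182 131 141]
 [206 203 203 203 205 209 211 210 212 181 134 147]
 [205 203 203 204 207 140
[... 1621 characters left out ...]
203 204 206 194 192 197 209 185 137]
 [198 205 203 203 204 204 206 207 207 210 186 143]
 [198 205 203 202 204 205 207 208 206 209 185 146]
 [198 205 203 203 203 206 138 145 194 208 192 152]
 [198 206 203 203 204 205 194 195 204 208 192 154]
 [198 205 202 202 203 203 205 205 206 208 192 156]
 [197 205 202 202 203 204 206 207 207 209 190 153]
 [199 206 203 203 203 205 168 156 155 198 194 157]
 [176 200 204 203 202 205 198 197 197 206 192 159]
 [187 203 203 203 203 204 205 206 207 210 193 162]
 [191 203 204 203 204 206 210 212 213 214 195 164]
 [190 203 204 203 205 170 122 113 116 116 179 166]
 [187 203 203 203 205 200 194 194 195 195 195 163]
 [188 203 205 202 204 205 206 206 208 209 198 167]]
```

```bash
(python3 -m handwheel '[{"slide":[0,0,0],"spin":-6.5},{"slide":[0,0,0],"spin":-7},{"slide":[40,-2,0],"spin":0},{"slide":[40,-2,0],"spin":0},{"slide":[40,-2,0],"spin":0},{"slide":[40,-2,0],"spin":0},{"slide":[40,-2,0],"spin":0},{"slide":[40,-2,0],"spin":0}]' 0.5 40
python3 -m handwheel '[{"slide":[40,-2,0],"spin":0},{"slide":[40,-1,0],"spin":0},{"slide":[40,0,0],"spin":0},{"slide":[0,0,0],"spin":-8.5},{"slide":[0,0,0],"spin":-8.5},{"slide":[0,0,0],"spin":-8.5},{"slide":[0,0,0],"spin":-8.5},{"slide":[0,0,0],"spin":-8.5}]'
python3 -m handwheel '[{"slide":[0,0,30],"spin":-8.5},{"slide":[0,0,40],"spin":0},{"slide":[0,0,40],"spin":0},{"slide":[0,0,20],"spin":0},{"slide":[0,0,0],"spin":0},{"slide":[0,0,0],"spin":0}]')|grep -v rot
python3 tray.py
```

```text
clock: 49.1
ee_pos: [587.0, -100.2, 229.7]
contact_force: [0.6, -0.1, 0.6]
width: 42.7
clock: 49.9
ee_pos: [583.9, 18.1, 229.6]
contact_force: [0.6, -0.4, -0.5]
width: 42.9
clock: 50.5
ee_pos: [584.4, 18.0, 100.8]
contact_force: [0.7, -0.5, 0.1]
width: 42.6
{'clock': 50.55, 'joint_positions': [-0.042, 0.444, 1.649, 0.0, 1.048, -0.934], 'ee_pos': [585.622, 17.912, 102.091], 'ee_rot': [-1.045, -2.963, 0.0], 'contact_force': [0.512, -0.442, -0.028], 'wrist_torque': [-0.005, 0.002, 0.006], 'width': 42.569}
tray [ 558.  -333.2   20. ] ang -13.4 [np.float64(165.0), np.float64(207.0)] spots -58,0,58: [[502.0, -320.0], [558.0, -333.0], [614.0, -347.0]]
tool yaw 141.1
```

```bash
(python3 -m handwheel '[{"slide":[0.4,1.6,20],"spin":0},{"slide":[0,0,20],"spin":0},{"slide":[0,0,10],"spin":0},{"slide":[0,0,5],"spin":0},{"slide":[0,0,3],"spin":0},{"slide":[0,0,0],"spin":0}]'
python3 -m handwheel '[{"slide":[0,0,0],"spin":0},{"slide":[0,0,0],"spin":0},{"slide":[0,0,0],"spin":0},{"slide":[0,0,0],"spin":0},{"slide":[0,0,0],"spin":0},{"slide":[0,0,0],"spin":0}]' 0 30)|grep -v rot; python3 -c "from h import *;st()"
```

```text
clock: 51.15
ee_pos: [586.6, 19.4, 44.5]
contact_force: [-0.0, -0.6, 0.6]
width: 42.9
clock: 51.75
ee_pos: [585.2, 17.2, 44.9]
contact_force: [-3.1, -7.0, 5.7]
width: 13.6
{'clock': 51.75, 'joint_positions': [-0.041, 0.515, 1.705, -0.004, 0.923, -0.932], 'ee_pos': [585.185, 17.248, 44.949], 'ee_rot': [-1.043, -2.963, 0.006], 'contact_force': [-3.129, -6.996, 5.713], 'wrist_torque': [-1.114, 0.508, 0.021], 'width': 13.567}
```

```bash
(python3 -m handwheel '[{"slide":[0,-1.5,0],"spin":0},{"slide":[0,-1.3,0],"spin":0},{"slide":[0,0,0],"spin":0}]'
python3 -m handwheel '[{"slide":[0,0,0],"spin":8},{"slide":[0,0,0],"spin":8},{"slide":[0,0,0],"spin":8},{"slide":[0,0,0],"spin":8},{"slide":[0,0,0],"spin":8},{"slide":[0,0,0],"spin":8},{"slide":[0,0,0],"spin":8}]'
python3 -m handwheel '[{"slide":[0,0,0],"spin":8},{"slide":[0,0,0],"spin":8},{"slide":[0,0,0],"spin":8},{"slide":[0,0,0],"spin":8},{"slide":[0,0,0],"spin":0}]');python3 -c "from h import *;st()"
```

```text
clock: 52.05
ee_pos: [585.1, 17.1, 44.9]
ee_rot: [1.045, 2.961, 0.001]
contact_force: [-0.7, -1.7, 6.6]
width: 13.2
clock: 52.75
ee_pos: [583.0, 16.2, 44.9]
ee_rot: [2.319, 2.12, -0.005]
contact_force: [-6.2, -4.4, 11.9]
width: 13.4
clock: 53.25
ee_pos: [581.6, 16.6, 44.9]
ee_rot: [-2.811, -1.402, 0.007]
contact_force: [-6.8, -4.3, 13.0]
width: 13.7
{'clock': 53.25, 'joint_positions': [-0.043, 0.513, 1.71, -0.002, 0.923, 0.604], 'ee_pos': [581.628, 16.613, 44.893], 'ee_rot': [-2.811, -1.402, 0.007], 'contact_force': [-6.829, -4.259, 13.006], 'wrist_torque': [-0.639, 1.114, -0.013], 'width': 13.72}
```

```bash
(python3 -m handwheel '[{"slide":[0,0,0],"spin":0},{"slide":[0,0,0],"spin":0},{"slide":[0,0,0],"spin":0},{"slide":[0.1,-2.2,-5],"spin":0},{"slide":[0,0,-20],"spin":0},{"slide":[0,0,-20],"spin":0},{"slide":[0,0,0],"spin":0}]' 0.5
python3 -m handwheel '[{"slide":[0,0,0],"spin":-8.5},{"slide":[0,0,0],"spin":-8.5},{"slide":[0,0,0],"spin":-8.5},{"slide":[0,0,0],"spin":-8.5},{"slide":[0,0,0],"spin":-8.5},{"slide":[0,0,0],"spin":-8.5},{"slide":[0,0,0],"spin":-8.5},{"slide":[0,0,0],"spin":-8.5}]'
python3 -m handwheel '[{"slide":[0,0,0],"spin":-8.5},{"slide":[0,0,0],"spin":-8.5},{"slide":[0,0,0],"spin":-8.5},{"slide":[0,0,0],"spin":-8.5},{"slide":[0,0,0],"spin":-8.5},{"slide":[0,0,0],"spin":-8.5},{"slide":[0,0,0],"spin":-8.5},{"slide":[0,0,0],"spin":-8.5}]'
python3 -m handwheel '[{"slide":[0,0,0],"spin":-8.5},{"slide":[0,0,0],"spin":-8.5},{"slide":[0,0,0],"spin":-8.5},{"slide":[0,0,0],"spin":-8.5},{"slide":[0,0,0],"spin":-8.5},{"slide":[0,0,0],"spin":-1.5},{"slide":[0,0,0],"spin":0}]')|grep -v rot; python3 - <<'E'
from h import *
exec(open('tray.py').read())
t=im; a=cv2.resize(t[205:260,305:365],None,fx=7,fy=7,interpolation=cv2.INTER_CUBIC)
b=cv2.resize(t[195:295,400:520],None,fx=3.85,fy=3.85); cv2.imwrite('pics/k6.png',np.hstack([a,b[:385]]))
print(t[205:260,344:347].max(2)[20:40].T)
E
```

```text
clock: 53.95
ee_pos: [585.0, 18.8, 91.7]
contact_force: [1.2, 0.3, 0.2]
width: 43.0
clock: 54.75
ee_pos: [582.2, 18.8, 88.2]
contact_force: [-0.3, -0.6, 0.1]
width: 42.4
clock: 55.55
ee_pos: [582.2, 18.8, 88.2]
contact_force: [-0.0, -1.0, 0.1]
width: 42.5
clock: 56.25
ee_pos: [582.3, 18.7, 88.5]
contact_force: [0.6, 0.7, 0.0]
width: 42.9
{'clock': 56.3, 'joint_positions': [-0.04, 0.457, 1.67, 0.0, 1.016, -2.536], 'ee_pos': [582.388, 18.708, 88.612], 'ee_rot': [1.401, -2.811, -0.001], 'contact_force': [0.904, 0.277, 0.263], 'wrist_torque': [0.005, 0.024, -0.04], 'width': 42.453}
tray [ 558.  -333.2   20. ] ang -13.4 [np.float64(165.0), np.float64(207.0)] spots -58,0,58: [[502.0, -320.0], [558.0, -333.0], [614.0, -347.0]]
tool yaw -127.0
[[ 89  88  88  86  83  82  81  78  76  74  71  69  67  63  59  51  27 176
  179 171]
 [ 91  89  87  86  84  83  81  79  76  74  71  68  67  62  58  51  26 176
  180 173]
 [ 90  89  87  86  83  82  81  79  77  73  71  68  67  63  60  50  26 176
  180 172]]
```

View pics/k6.png

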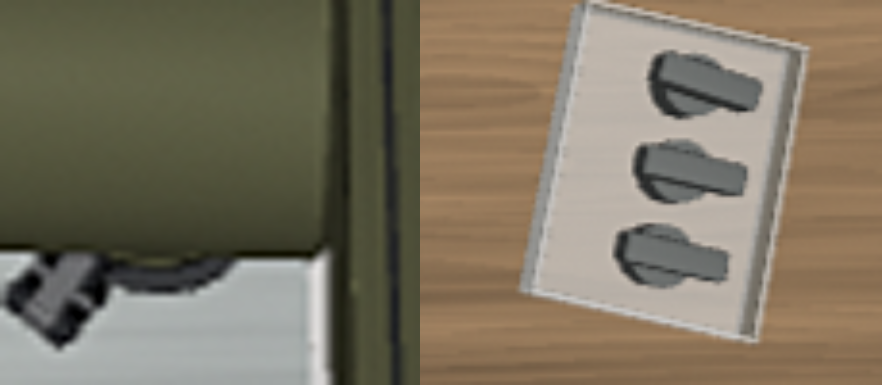

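All three caps stand upright in the tray, which was knocked about 14 mm and is still flat. The arm hides the scale from the top camera. I'll regrip and turn.

```bash
(python3 -m handwheel '[{"slide":[-0.4,-0.5,15],"spin":0},{"slide":[0,0,15],"spin":0},{"slide":[0,0,8],"spin":0},{"slide":[0,0,4],"spin":0},{"slide":[0,0,0],"spin":0}]'
python3 -m handwheel '[{"slide":[0,0,0],"spin":0},{"slide":[0,0,0],"spin":0},{"slide":[0,0,0],"spin":0},{"slide":[0,0,0],"spin":0},{"slide":[0,0,0],"spin":0},{"slide":[0,0,0],"spin":0}]' 0 30
python3 -m handwheel '[{"slide":[0,0,0],"spin":8},{"slide":[0,0,0],"spin":8},{"slide":[0,0,0],"spin":8},{"slide":[0,0,0],"spin":8},{"slide":[0,0,0],"spin":8}]')|grep -v rot; python3 - <<'E'
from h import *
st(); im=shot('scene','s7'); cv2.imwrite('pics/s7c.png',cv2.resize(im[165:250,235:345],None,fx=6,fy=6,interpolation=cv2.INTER_CUBIC))
E
```

```text
clock: 56.8
ee_pos: [582.9, 18.7, 46.5]
contact_force: [-0.3, 0.0, -0.4]
width: 42.8
clock: 57.4
ee_pos: [583.4, 18.9, 47.8]
contact_force: [-2.5, 2.2, 5.5]
width: 13.3
clock: 57.9
ee_pos: [583.5, 18.7, 47.7]
contact_force: [-1.5, 1.1, 5.5]
width: 13.2
{'clock': 57.9, 'joint_positions': [-0.04, 0.509, 1.708, -0.0, 0.924, -1.835], 'ee_pos': [583.505, 18.677, 47.75], 'ee_rot': [-0.351, 3.121, -0.0], 'contact_force': [-1.457, 1.132, 5.5], 'wrist_torque': [0.133, 0.308, 0.002], 'width': 13.23}
```

View pics/s7c.png

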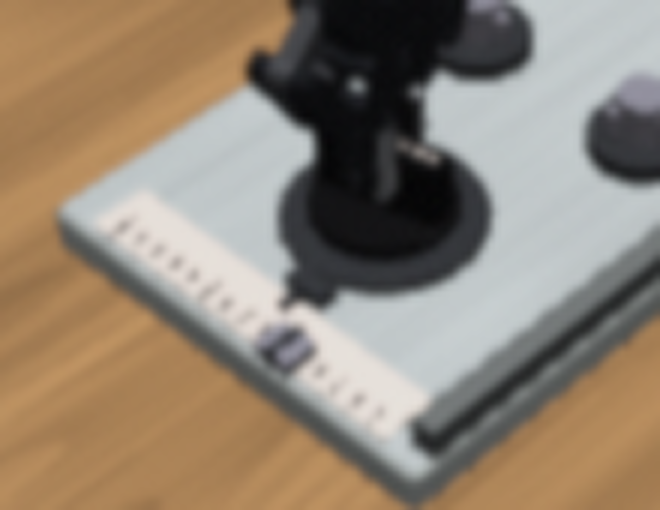

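```bash
(python3 -m handwheel '[{"slide":[0,0,0],"spin":8},{"slide":[0,0,0],"spin":8},{"slide":[0,0,0],"spin":8},{"slide":[0,0,0],"spin":8},{"slide":[0,0,0],"spin":8}]'
python3 -m handwheel '[{"slide":[0,0,0],"spin":8},{"slide":[0,0,0],"spin":8},{"slide":[0,0,0],"spin":8},{"slide":[0,0,0],"spin":8},{"slide":[0,0,0],"spin":8},{"slide":[0,0,0],"spin":5},{"slide":[0,0,0],"spin":0}]')|grep -v rot; python3 - <<'E'
from h import *
st(); im=shot('scene','s8'); cv2.imwrite('pics/s8c.png',cv2.resize(im[205:240,265:315],None,fx=15,fy=15,interpolation=cv2.INTER_CUBIC))
# line of constant jig-x through mark and tip for reference
f=lambda p:(np.array(p,float)+.5)/6-.5+[235,165]
jx=np.array([np.cos(.014),np.sin(.014)])
print('pre x diff',[( (ray('scene',f((285,343)),z)[0]-ray('scene',f((288,303)),z)[0])[:2]@jx).round(1) for z in(26,30)])
E
```

```text
clock: 58.45
ee_pos: [583.4, 18.4, 47.8]
contact_force: [-2.2, 0.3, 6.4]
width: 13.6
clock: 59.15
ee_pos: [583.1, 18.2, 47.8]
contact_force: [-1.7, -1.1, 5.9]
width: 13.1
{'clock': 59.15, 'joint_positions': [-0.041, 0.509, 1.708, -0.001, 0.925, -0.355], 'ee_pos': [583.141, 18.235, 47.76], 'ee_rot': [1.845, 2.542, -0.001], 'contact_force': [-1.73, -1.065, 5.901], 'wrist_torque': [-0.104, 0.479, -0.056], 'width': 13.149}
pre x diff [np.float64(14.0), np.float64(13.9)]
```

View pics/s8c.png

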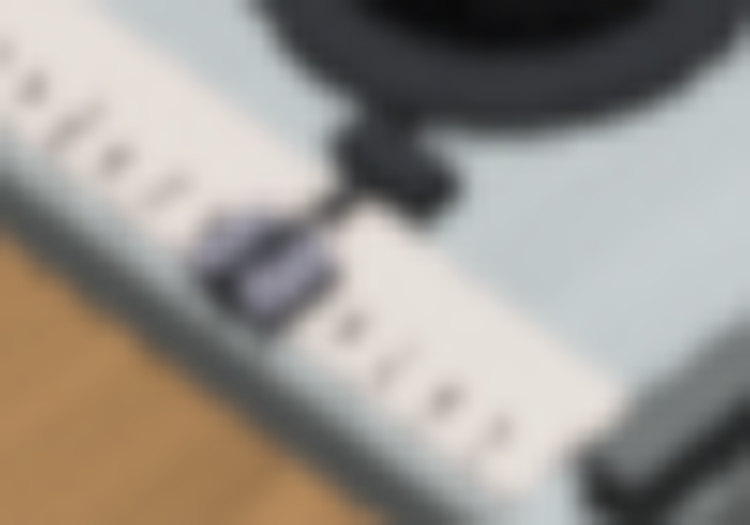

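The pointer (about (350,190) to (300,225) in the crop) runs into the clip's line (about (280,240) to (235,270)). I'll release, back off and measure from the unobstructed top view.

```bash
(python3 -m handwheel '[{"slide":[0,0,0],"spin":0},{"slide":[0,0,0],"spin":0},{"slide":[0,0,0],"spin":0},{"slide":[0,0,-5],"spin":0},{"slide":[0,0,-20],"spin":0},{"slide":[0,0,-40],"spin":0},{"slide":[0,0,-40],"spin":0},{"slide":[0,0,0],"spin":0}]' 0.5
python3 -m handwheel '[{"slide":[20,-40,0],"spin":0},{"slide":[20,-40,0],"spin":0},{"slide":[20,-40,0],"spin":0},{"slide":[20,-40,0],"spin":0},{"slide":[0,-40,0],"spin":0},{"slide":[0,-40,0],"spin":0},{"slide":[0,0,0],"spin":0}]') |grep -v rot; python3 - <<'E'
from h import *
exec(open('tray.py').read())
g=im.max(2); print(g[213:228,343:356])
cv2.imwrite('pics/k9.png',np.hstack([cv2.resize(im[205:260,325:365],None,fx=7,fy=7,interpolation=cv2.INTER_CUBIC),cv2.resize(im[195:295,400:520],None,fx=3.85,fy=3.85)]))
E
```

```text
clock: 60.0
ee_pos: [587.8, 18.5, 158.2]
contact_force: [0.6, -0.2, 0.1]
width: 42.4
clock: 60.7
ee_pos: [322.3, 19.8, 150.6]
contact_force: [-0.5, 0.1, 0.7]
width: 43.2
{'clock': 60.75, 'joint_positions': [-0.068, 0.05, 2.086, -0.0, 1.008, -0.384], 'ee_pos': [326.661, 19.853, 151.465], 'ee_rot': [-1.843, -2.541, 0.002], 'contact_force': [0.656, 0.481, 0.647], 'wrist_torque': [0.003, -0.011, 0.001], 'width': 42.655}
tray [ 558.  -333.2   20. ] ang -13.4 [np.float64(165.0), np.float64(207.0)] spots -58,0,58: [[502.0, -320.0], [558.0, -333.0], [614.0, -347.0]]
tool yaw 108.1
[[164 164 163 163 159 192 198 196 196 196 198 201 203]
 [165 166 166 165 161 190 198 196 196 196 200 135 107]
 [170 171 172 171 168 192 198 196 196 196 199 189 187]
 [171 176 180 180 175 198 200 196 196 197 200 204 206]
 [172 107  78  80  80 162 196 198 196 199 180 157 158]
 [180  99  46  43  49 178 204 201 199 204 165 134 137]
 [178 102  51  51  58 191 217 213 210 211 151 115 121]
 [176 101  52  52  66  87  88  83  94 194 127  58  54]
 [180 102  52  54  55  61  56  49  90 195 137  98 105]
 [180 102  52  54  45 175 199 195 195 208 151 125 132]
 [183  93  43  50  40 183 207 203 202 205 148 123 130]
 [174  84  31  38  32 175 201 198 198 202 164 149 151]
 [165 170 166 166 159 186 198 198 196 199 195 198 203]
 [128 172 177 174 171 182 195 197 196 197 199 166 122]
 [ 93 163 172 169 167 177 194 197 195 196 197 193 187]]
```

View pics/k9.png

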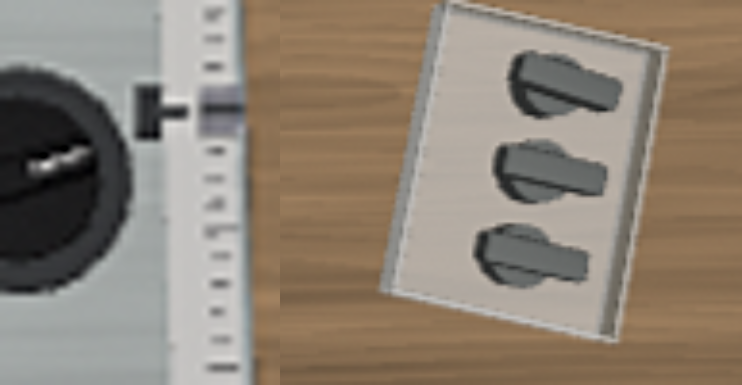

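The pointer tip (about (185,111)) is level with the mark line (about (222,108)), roughly 0.7 mm short after allowing for the jig's tilt. All three caps stand in the tray and the gripper is clear, so I'm handing in.

```bash
python3 -c "from h import *;print(order.hand_in());st()"
```

```text
the job is handed in; nothing more can be done
None
the job is handed in; nothing more can be done
```

The job is done and handed in at about 61 s; no verdict was given.

- **Caps:** Three caps were on the jig and the fourth spindle was bare. I twisted each cap to and fro over about 40° with a light upward pull, and the upward pull read at most 5.6 N, which points to about 3 mm of spindle lift at most. All three stand upright in the tray.
- **Pointer:** I turned the knob about 213° clockwise in two grips. From the top camera, the tip is within about 1 mm of the mark line along the scale.
- **Last checks:** The gripper was empty and clear of everything, and the tray lay flat. The tray was knocked about 14 mm while I was heading for the knob, and the caps stayed inside. In the last full top view (before the final cap was set down) the screwdriver, bit case and hinge had not moved. I did not measure them again after that.
- **Disagreement:** My estimate of the knob centre from the cap positions was about 3 mm off the camera's, and the first grip was off-centre (side force up to 8 N). I recentred for the second grip. No check failed.

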